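Snap a new jaw pad into the bow vise

TASK

Pick up the jaw pad that has ears and fit it in the bow vise: get both ears into the spring-lined slots of the saddle and press it gently down past the clips until it sits flat on the saddle floor at both ends. Feel your way rather than forcing it, leave everything else on the counter where it is, and let go of the pad at the end.

Things in the scene. Friction and masses are not known exactly. Their poses are not given: they have to be found in the camera images.
- pad: Loose jaw pad, 130 g: steel plate 36 (x) x 70 (y) x 4 mm with a 16 (x) x 12 (y) x 4 mm ear amid each y end (94 mm over the ears); on it a black rubber block 24 (x) x 50 (y) x 26 mm high, top 30 mm up. Lies plate down; grip the rubber across x. Origin: centre of the plate's underside, y along the ears, z up. Either way round fits.
- ear_a (a point): Point on the underside of the pad's +y ear, 41 mm from the pad's centre. Axes as the pad.
- ear_b (a point): Point on the underside of the pad's -y ear, 41 mm from the pad's centre. Axes as the pad.
- vise: Bow vise fixed to the counter: base plate 200 (x) x 100 x 14 mm, dark bed 56 mm wide with its top 40 mm up, carrying the grey metal saddle; at +x an upright jaw (x 87 to 116 mm, 99 mm high) with a screw behind. Origin on the counter amid the bed; x along the bed to the upright jaw, z up.
- seat (a point): Fixed to the vise 17 mm on -x of its origin, 56 mm up, axes as the vise: a reference near the bed's robot end, at the height of the saddle's floor. The saddle's middle is clamped somewhere 4 to 30 mm from here along +x and stays there; no reading includes that shift: find it by touching a post's face or by looking. A seated pad's underside is at this height.
- slot_a (a point): Fixed to the vise, 43.5 mm from seat along +y; the middle of the real +y slot lies 4 to 30 mm from here along +x. Saddle: block 46 (x) x 99 (y) mm; at each y end a post 46 (x) x 12 (y) mm, top 16 mm above the floor, inner faces 75 mm apart, slot 29 mm wide amid it, open at top, inside and outside.
- slot_b (a point): As slot_a, on -y. Each slot is lined with two steel spring leaves facing each other in x: 20 mm apart at 15 mm above the floor, sloping in to noses 13 mm apart at 5 mm, flaring out below. The ears spread them; they snap in over the ears' tops when the plate lies on the floor. Pushing in takes 6 to 12 N; keep pad-on-vise force (clip squeeze of some 12 N included) under 50 N.
- plain_pad: Bystander among the pads: the other vise's pad, same plate and rubber but a plain rectangle 36 x 94 mm without ears, rubber 60 mm long. Origin at the centre of its underside. Leave alone.
- spool: Bystander: black serving-thread spool, 40 mm across, 40 mm high, standing; origin under its centre.
- wax_jar: Bystander: small jar, 48 mm across, 55 mm high; origin under its centre.
- driver: Bystander: screwdriver lying on the counter.
- nock_tray: Bystander: grey divided tray 100 x 140 x 30 mm; origin under its centre.
- spanner: Bystander: spanner lying on the counter.
- cam: Bystander: aluminium bow cam wheel, 72 mm across, 10 mm thick, lying flat.
Not all that is in view belongs to the job. Leave any blue look-alike of the pad alone.

How it is judged:
At the end, for the whole second after the job is handed in: The pad is at rest, rubber up, both ears in the slots: each ear's underside at most 1.8 mm above (3 mm below) the saddle floor, pad centre 0 to 34 mm along x and within 8 mm along y of the seat point (where the saddle can stand), length within 0.12 rad of the vise's y axis, tilt under 0.06 rad (z of ear_a in the frame of seat between -0.003 and 0.0018 m and z of ear_b in the frame of seat between -0.003 and 0.0018 m and x of pad in the frame of seat between 0 and 0.034 m and y of pad in the frame of seat between -0.008 and 0.008 m and angle between the y axis of pad and the y axis of vise, either way round below 0.12 rad and angle between pad's own z axis and vertical below 0.06 rad and linear speed of pad below 0.02 m/s); the robot touches nothing.
It fails at once if the pad is pressed against the vise with more than 50 N in all (the clips' own squeeze included) (contact force between pad and vise above 50 N).
It fails at once if the fingers or the arm push on the vise with more than 25 N (contact force between any of the fingers, the arm and vise above 25 N).
It fails at once if one of the bystanders (plain pad, spool, jar, screwdriver, tray, spanner, cam) is shifted by more than 30 mm (distance of any of plain_pad, spool, wax_jar, driver, nock_tray, spanner, cam from where it was at the start of the episode above 0.03 m).
It also fails if it takes over 48 s, if anything falls off the work surface, if the arm or the gripper's body presses on something with over 40 N, if the wrist force passes 120 N, or if a joint passes its speed limit or range.

ROBOT

A 6-joint arm with a two-finger parallel gripper is mounted at the origin on the work surface. World frame = base frame: x ahead of the robot, y to its left, z up, the work surface at z = 0. Lengths are in m, angles in rad, forces in N, time in s.
With the tool pointing down it reaches from about 0.225 to 0.875 m from the base axis. Payload 3.4 kg.
Tool frame: the origin (TCP) lies between the finger pads; the fingertips stand 11 mm ahead of it and the grasp point (between the pads) lies 8 mm behind it (tips_ahead is the distance from the TCP to the fingertips, in m); z points along the fingers, x is the direction in which the jaws open and shut, and the axes are right-handed (so a half turn about z gives the same grasp; the last joint's range is limited). The gripper opens to 85 mm and grips with 20 to 120 N. Pads are 22 mm wide; open, the fingers measure 114 mm over their backs; the gripper's body (76 mm by 85 mm) begins 54 mm behind the grasp point. The pads swing forward as they close: fully open they stand 13 mm farther back than shut.
Start: joints at [-1.287, 0.276, 1.505, -0, 1.361, -0.121], TCP at [0.226, -0.529, 0.242] pointing down, gripper open.
Joint ranges: [-2.89, 2.89], [-0.75, 2.08], [0.22, 2.7], [-1.18, 4.32], [0.11, 2.71], [-2.7, 2.7]. Speed limits (rad/s): [2.57, 2.57, 3.14, 3.14, 3.14, 3.14].

INTERFACE

Orientations are given as a unit quaternion [w, x, y, z].
In Python, from rig import get_state, get_image, sign_off, masks_of, tips_ahead gives the robot as it stands.
- The arm moves only by the tool play_rows, never from a script. Its argument "series" is a list of rows, each an object of numbers: "fingers": the closure, from -1 (fully open) to 1 (shut); "dx", "dy", "dz": the shift along the world's x, y, z in mm; "turn": the turn about the world's z in rad. A call has 1 to 20 rows; each row shifts and turns the pose as measured when the row begins; what a row does not reach is not made up. A row lasts 1/12 s, in which the tool goes at most 41.7 mm and 7.16 degrees, less where a joint would pass 70% of its speed; a pose out of reach is approached as far as the arm can. A call with a gripper value outside its range is refused whole. The fingers move at their own pace and stop on an object; "squeeze" is the grip in N (left out, the last holds). Time passes only in rows, so rows that do not move let the fingers close. It gives the time, the measured TCP pose, the force and the opening at its end, in the units of the state.
- get_state(): the state, without advancing time (a new reading comes with each control period).
- get_image(name): name is "side" or "top"; returns a dict with "pixels" (420x560x3 uint8, red, green, blue), "vfov" (degrees; the focal length in pixels is half the picture's height over the tangent of half this angle, whatever the lens; pixels are square), "cx", "cy" (the principal point, pixels), "rvec" (rotation vector, rad) and "tvec" (3), from world to camera coordinates, as OpenCV has them. Camera axes: x right, y down, z forward; pixel columns grow to the right and rows downward; lengths in m; the calibration is good to about 2 mm. A picture is of the moment at which its call begins. There is no depth.
- sign_off(): hands the job in, once; it reports no verdict.
Trained networks look in a picture, given as the dict that the camera call returned (one of the last four; its "shot" number tells which), for a name from the list of things; names that differ only in an ending like _2 or _b are one class to them, and where a whole thing is asked for, a point or a joint stands for the part that bears it (a point fixed in the world has none). Each returns a list of dicts, best first, with "p" (0 to 1); they miss things now and then, are a little off and sometimes report something else, mostly with a low value. They report only what shows in the picture. A call takes as long as a camera call. They do not tell look-alikes from the thing itself.
- masks_of(picture, label): "region" (420x560 bool, what is visible of it) and "xy" ([column, row] in pixels, amid what is visible of it).
The state is a dict: "clock": time; "qpos": joint angles; "qd": joint speeds; "effort": joint torques, N m; "position": TCP position; "ee_rot": TCP orientation; "contact_force": force on the tool from outside, world axes, zero at the start; "moment": the same for the moment, N m; "width": finger opening in m.
Only numpy, scipy, OpenCV 4.12 (cv2) and the standard library are available. Lean on these libraries where they do the work, as an engineer would, in place of code of your own. Each camera call takes 0.05 s, during which the arm holds its last target. There are 200 camera calls.

## Working session

There is one attempt and no reset: what is moved stays moved. The work goes in short steps, Python scripts to look and compute and a tool call to move; the robot and the scene stay as the last step left them, time stands still between calls to the robot, and variables do not carry over. Pictures are saved under pics/ and viewed, about 8 in all and at most 12, crops included, and the job is handed in when it is done.

Besides the shell and the picture viewer there is one more tool, called in YAML: its name, and indented under it one key for each argument. play_rows: Moves the arm, as the interface text tells. Its arguments: {"type":"object","properties":{"series":{"type":"array"},"squeeze":{"type":"number"}},"required":["series"]}

```bash
mkdir -p pics; ls; cat > h.py <<'E'
import numpy as np, cv2
from rig import *
def shot(n,name):
    im=get_image(n); cv2.imwrite(f'pics/{name}.png',im['pixels'][:,:,::-1].copy()); return im
def cam(im):
    f=210/np.tan(np.radians(im['vfov'])/2)
    K=np.array([[f,0,im['cx']],[0,f,im['cy']],[0,0,1.]]); R=cv2.Rodrigues(np.array(im['rvec'],float))[0]
    return K,R,np.array(im['tvec'],float)
def ray(im,uv,z):
    K,R,t=cam(im); d=R.T@np.linalg.inv(K)@[uv[0],uv[1],1]; c=-R.T@t
    return c+d*(z-c[2])/d[2]
def proj(im,P):
    K,R,t=cam(im); return cv2.projectPoints(np.array(P,float).reshape(-1,1,3),np.array(im['rvec'],float),t,K,None)[0].reshape(-1,2)
E
python3 - <<'E'
from h import *
a=shot('top','t1');b=shot('side','s1')
print({k:v for k,v in a.items() if k!='pixels'});print({k:v for k,v in b.items() if k!='pixels'})
for im in (a,b):
  for l in ['pad','vise','plain_pad']:
    for m in masks_of(im,l):
        r=m['region'].astype(np.uint8); 
        print(l,round(m['p'],2),m['xy'],r.sum(),cv2.minAreaRect(cv2.findNonZero(r)), ray(im,m['xy'],0.01).round(3))
canvas=np.hstack([cv2.imread('pics/t1.png'),cv2.imread('pics/s1.png')])
print(get_state())
E
```

```text
pics
{'vfov': 56.360417990860114, 'cx': 275.6979003330304, 'cy': 206.63919563041952, 'rvec': array([ 2.11799201, -2.14636527,  0.13763562]), 'tvec': array([0.01226717, 0.55126167, 0.78014091]), 'shot': 1}
{'vfov': 54.416761328465796, 'cx': 278.69234744416434, 'cy': 208.06938958452918, 'rvec': array([ 0.18236508, -2.89359837,  1.09237695]), 'tvec': array([0.54622594, 0.1109785 , 1.11090312]), 'shot': 2}
pad 0.82 [359.1, 246.5] 608 ((360.5151062011719, 244.4144287109375), (43.56218719482422, 16.973031997680664), 10.007979393005371) [ 0.467 -0.172  0.01 ]
pad 0.64 [307.4, 211.1] 603 ((311.75, 212.25), (43.32320785522461, 16.443843841552734), 18.434946060180664) [ 0.545 -0.063  0.01 ]
pad 0.61 [359.1, 299.7] 692 ((360.0, 297.5), (18.48117446899414, 44.40443420410156), 60.2551155090332) [ 0.357 -0.167  0.01 ]
pad 0.37 [197.9, 185.3] 4683 ((194.055908203125, 176.79080200195312), (52.956058502197266, 115.21234893798828), 3.6522226333618164) [0.607 0.177 0.01 ]
pad 0.34 [286.5, 269.8] 295 ((286.0, 271.0), (18.0, 18.0), 90.0) [ 0.42  -0.016  0.01 ]
vise 0.61 [192.0, 184.9] 4663 ((193.07785034
[... 1616 characters left out ...]
6689300537) [0.614 0.179 0.01 ]
{'clock': 0.4, 'qpos': array([-1.28701507e+00,  2.76026312e-01,  1.50506941e+00,  1.55672551e-06,
        1.36069869e+00, -1.20969650e-01]), 'qd': array([-0.00115565, -0.00123065, -0.00187204,  0.00078989,  0.00018702,
       -0.00113498]), 'effort': array([-2.19656940e-03, -4.16177523e+01, -2.45742953e+01, -4.09631984e-04,
        3.14541852e-03,  2.89485104e-05]), 'position': array([ 0.22642983, -0.52849799,  0.24218828]), 'ee_rot': array([-6.58767899e-05,  8.34802219e-01, -5.50549947e-01, -7.64048769e-05]), 'contact_force': array([ 0.31208472,  0.46858043, -0.67274755]), 'moment': array([ 0.04462464, -0.00149607,  0.03422381]), 'width': 0.08572642567938123}
```

```bash
python3 - <<'E'
import cv2
t=cv2.imread('pics/t1.png');
c=cv2.resize(t[130:340,130:410],(800,600),interpolation=cv2.INTER_CUBIC); cv2.imwrite('pics/t1c.png',c)
E
```

```text
(no output)
```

View pics/t1c.png

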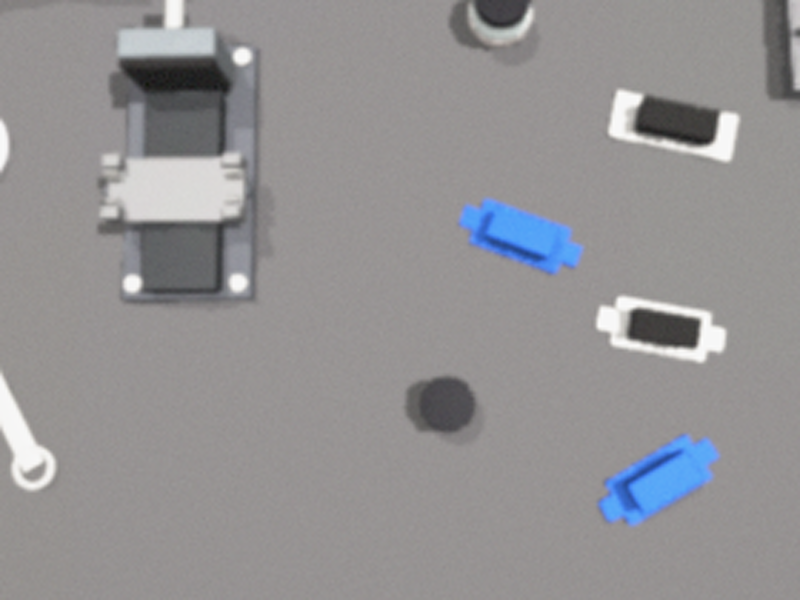

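View pics/s1.png

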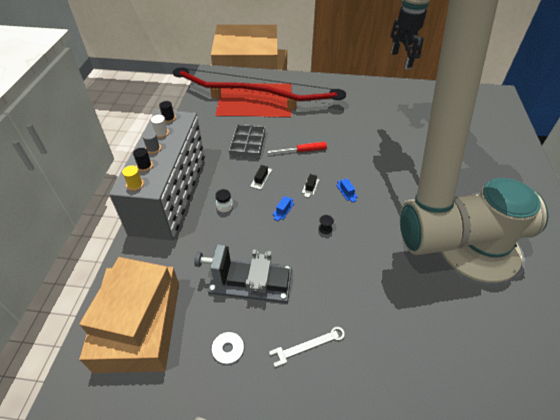

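The pictures show the eared steel/black pad at top px (362,245). Things it could be taken for are the blue eared pads at (313,213) and (360,298), and the plain pad without ears at (366,174). I choose (362,245). The vise is at (193,180), with the saddle at about (191,196). Next I'll fit the pad pose and look at the vise close up.

```bash
cat >> h.py <<'E'
from scipy.optimize import minimize
def T(p,P):
    c,s=np.cos(p[2]),np.sin(p[2]); P=np.array(P,float)
    return np.c_[p[0]+c*P[:,0]-s*P[:,1],p[1]+s*P[:,0]+c*P[:,1],P[:,2]]
def box(x0,x1,y0,y1,z0,z1): return [(x,y,z) for x in(x0,x1) for y in(y0,y1) for z in(z0,z1)]
def padparts(z=0):
    return [(box(-.018,.018,-.035,.035,z,z+.004),1),(box(-.008,.008,-.047,.047,z,z+.004),1),(box(-.012,.012,-.025,.025,z+.004,z+.030),2)]
def render(im,p,parts,roi,S=8):
    x0,y0,x1,y1=roi; L=np.zeros(((y1-y0)*S,(x1-x0)*S),np.uint8)
    for P,l in parts:
        uv=proj(im,T(p,P)); q=((uv-[x0,y0]+.5)*S-.5)
        h=cv2.convexHull(np.round(q*16).astype(np.int32)); cv2.fillConvexPoly(L,h,int(l),shift=4)
    n=max(l for _,l in parts)+1
    return np.stack([cv2.resize((L==i).astype(np.float32),(x1-x0,y1-y0),interpolation=cv2.INTER_AREA) for i in range(n)],-1)
def fit(ims,rois,p0,parts,sc=(.008,.008,.1)):
    def cost(p,full=False):
        e=0;res=[]
        for im,roi in zip(ims,rois):
            g=cv2.cvtColor(im['pixels'],cv2.COLOR_RGB2GRAY)[roi[1]:roi[3],roi[0]:roi[2]].astype(float).ravel()
            A=render(im,p,parts,roi); A=cv2.GaussianBlur(A,(0,0),.5).reshape(len(g),-1)
            w,*_=np.linalg.lstsq(A,g,rcond=None); r=((A@w-g)**2).mean(); e+=r; res.append((round(r**.5,1),w.round()))
        return res if full else e
    s=np.vstack([p0]+[np.array(p0)+np.eye(3)[i]*sc[i] for i in range(3)])
    r=minimize(cost,p0,method='Nelder-Mead',options=dict(initial_simplex=s,xatol=1e-5,fatol=1e-3))
    return r.x,cost(r.x,True)
E
python3 - <<'E'
from h import *
a=shot('top','t2');b=shot('side','s2')
np.save('a.npy',a,allow_pickle=True);np.save('b.npy',b,allow_pickle=True)
e=[ray(a,(130+c[0]/2.857,130+c[1]/2.857),.004) for c in [(608,320),(716,338)]]
d=e[0]-e[1]; p0=[*(.5*(e[0]+e[1]))[:2],np.arctan2(d[1],d[0])-np.pi/2]; print(p0)
u=proj(a,[[*p0[:2],.01]])[0].astype(int); v=proj(b,[[*p0[:2],.01]])[0].astype(int)
ra=(u[0]-30,u[1]-22,u[0]+30,u[1]+22); rb=(v[0]-16,v[1]-16,v[0]+16,v[1]+16)
for I,R in (([a],[ra]),([b],[rb]),([a,b],[ra,rb])): print(fit(I,R,p0,padparts()))
for c in [(132,284),(238,284),(243,56)]: print('bolt',ray(a,(130+c[0]/2.857,130+c[1]/2.857),.016).round(4))
A=cv2.resize(a['pixels'][135:240,160:225,::-1],None,fx=5.5,fy=5.5,interpolation=cv2.INTER_CUBIC)
B=cv2.resize(b['pixels'][235:310,200:300,::-1],None,fx=4.2,fy=4.2,interpolation=cv2.INTER_CUBIC)
C=np.zeros((600,800,3),np.uint8);C[:A.shape[0],:A.shape[1]]=A;C[:B.shape[0],370:370+B.shape[1]]=B
cv2.imwrite('pics/v2.png',C)
E
```

```text
[np.float64(0.4705628614889653), np.float64(-0.1782904721783476), np.float64(-0.17903086026341475)]
(array([ 0.47125819, -0.17554335, -0.17930627]), [(np.float64(15.2), array([151., 253.,  80.]))])
(array([ 0.47456855, -0.18070146, -0.16972862]), [(np.float64(14.4), array([121., 211.,  40.]))])
(array([ 0.47242994, -0.17691618, -0.19524267]), [(np.float64(19.3), array([151., 250.,  85.])), (np.float64(23.1), array([121., 196.,  50.]))])
bolt [0.5089 0.2208 0.016 ]
bolt [0.5078 0.1404 0.016 ]
bolt [0.6856 0.1388 0.016 ]
```

View pics/v2.png

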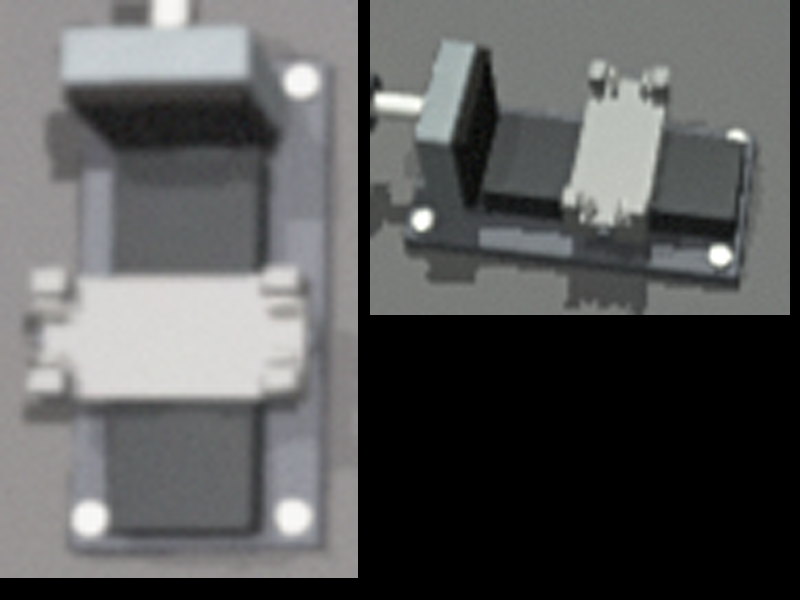

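The crop shows the vise square to the world axes. The saddle is centred at about top px (191,197), with four post stubs at its corners.

```bash
python3 - <<'E'
from h import *
a=np.load('a.npy',allow_pickle=True).item();b=np.load('b.npy',allow_pickle=True).item()
parts=[(box(-.08,.08,-.05,.05,0,.014),3),(box(-.08,.08,-.028,.028,.014,.04),2),(box(-.023,.023,-.0495,.0495,.04,.0555),4),(box(-.023,.023,-.0495,.0495,.0555,.056),1)]
posts=[]
for sx in(-1,1):
  for sy in (-1,1):
    xs=sorted([sx*.0145,sx*.023]);ys=sorted([sy*.0375,sy*.0495])
    parts+=[(box(*xs,*ys,.056,.0715),5),(box(*xs,*ys,.0715,.072),1)]
    posts.append([sx*.01875,sy*.0435,.072])
def roi(im,p,m):
    uv=proj(im,T(p,box(-.036,.036,-.058,.058,.05,.06))); return (*np.floor(uv.min(0)).astype(int),*np.ceil(uv.max(0)).astype(int))
p0=[.585,.18,0.]
for I in ([a],[b],[a,b]):
    p,r=fit(I,[roi(i,p0,0) for i in I],p0,parts); print(p.round(4),r)
    p2,r=fit(I,[roi(i,p,0) for i in I],p,parts); print(p2.round(4),r)
# check: post-top centres in top image by eye: crop px/5.5
for c in [(50,279),(46,378),(280,277),(279,376)]: print(ray(a,(160+c[0]/5.5,135+c[1]/5.5),.072).round(4))
E
```

```text
[ 0.5748  0.1803 -0.0052] [(np.float64(12.2), array([146., 211.,  98., 134.,  89., 113.]))]
[ 0.5748  0.1803 -0.0028] [(np.float64(13.6), array([140., 211.,  96., 126.,  95., 113.]))]
[ 0.5779  0.1791 -0.0023] [(np.float64(18.8), array([124., 186.,  71.,  91.,  60.,  55.]))]
[ 0.578   0.1792 -0.0017] [(np.float64(18.6), array([124., 186.,  72.,  88.,  61.,  55.]))]
[ 0.5766  0.1797 -0.0088] [(np.float64(15.8), array([144., 209.,  95., 129., 136., 126.])), (np.float64(20.8), array([125., 184.,  73.,  93.,  52.,  55.]))]
[ 0.5766  0.1797 -0.0088] [(np.float64(16.5), array([139., 209.,  93., 123., 140., 126.])), (np.float64(20.6), array([125., 184.,  73.,  90.,  53.,  55.]))]
[0.5934 0.2223 0.072 ]
[0.5561 0.2227 0.072 ]
[0.5928 0.1363 0.072 ]
[0.5555 0.1361 0.072 ]
```

play_rows:
  series:
    - {"dx": 17.6,"dy": 25.1,"dz": -7,"turn": 0.0705,"fingers": -0.2}
    - {"dx": 17.6,"dy": 25.1,"dz": -7,"turn": 0.0705}
    - {"dx": 17.6,"dy": 25.1,"dz": -7,"turn": 0.0705}
    - {"dx": 17.6,"dy": 25.1,"dz": -7,"turn": 0.0705}
    - {"dx": 17.6,"dy": 25.1,"dz": -7,"turn": 0.0705}
    - {"dx": 17.6,"dy": 25.1,"dz": -7,"turn": 0.0705}
    - {"dx": 17.6,"dy": 25.1,"dz": -7,"turn": 0.0705}
    - {"dx": 17.6,"dy": 25.1,"dz": -7,"turn": 0.0705}
    - {"dx": 17.6,"dy": 25.1,"dz": -7,"turn": 0.0705}
    - {"dx": 17.6,"dy": 25.1,"dz": -7,"turn": 0.0705}
    - {"dx": 17.6,"dy": 25.1,"dz": -7,"turn": 0.0705}
    - {"dx": 17.6,"dy": 25.1,"dz": -7,"turn": 0.0705}
    - {"dx": 17.6,"dy": 25.1,"dz": -7,"turn": 0.0705}
    - {"dx": 17.6,"dy": 25.1,"dz": -7,"turn": 0.0705}

```text
invalid input at $.series[1]: expected keys fingers, dx, dy, dz, turn
```

```bash
cat >> h.py <<'E'
def where():
    from scipy.spatial.transform import Rotation as Ro
    s=get_state(); q=s['ee_rot']; m=Ro.from_quat([q[1],q[2],q[3],q[0]]).as_matrix()
    print('t',round(s['clock'],2),'pos',np.round(s['position'],4),'yaw',round(np.arctan2(m[1,0],m[0,0]),4),'tilt',m[:2,2].round(4),'F',np.round(s['contact_force'],2),'M',np.round(s['moment'],3),'w',round(s['width'],4)); return s
E
python3 -c "
from h import *
where(); print(tips_ahead() if callable(tips_ahead) else tips_ahead)"
```

```text
t 0.5 pos [ 0.2264 -0.5285  0.2423] yaw -1.166 tilt [ 0.     -0.0001] F [-0.53 -0.63 -1.08] M [0.012 0.022 0.052] w 0.0855
0.011
```

play_rows:
  series:
    - {"dx": 17.6,"dy": 25.1,"dz": -7,"turn": 0.0705,"fingers": -0.3}
    - {"dx": 17.6,"dy": 25.1,"dz": -7,"turn": 0.0705,"fingers": -0.3}
    - {"dx": 17.6,"dy": 25.1,"dz": -7,"turn": 0.0705,"fingers": -0.3}
    - {"dx": 17.6,"dy": 25.1,"dz": -7,"turn": 0.0705,"fingers": -0.3}
    - {"dx": 17.6,"dy": 25.1,"dz": -7,"turn": 0.0705,"fingers": -0.3}
    - {"dx": 17.6,"dy": 25.1,"dz": -7,"turn": 0.0705,"fingers": -0.3}
    - {"dx": 17.6,"dy": 25.1,"dz": -7,"turn": 0.0705,"fingers": -0.3}
    - {"dx": 17.6,"dy": 25.1,"dz": -7,"turn": 0.0705,"fingers": -0.3}
    - {"dx": 17.6,"dy": 25.1,"dz": -7,"turn": 0.0705,"fingers": -0.3}
    - {"dx": 17.6,"dy": 25.1,"dz": -7,"turn": 0.0705,"fingers": -0.3}
    - {"dx": 17.6,"dy": 25.1,"dz": -7,"turn": 0.0705,"fingers": -0.3}
    - {"dx": 17.6,"dy": 25.1,"dz": -7,"turn": 0.0705,"fingers": -0.3}
    - {"dx": 17.6,"dy": 25.1,"dz": -7,"turn": 0.0705,"fingers": -0.3}
    - {"dx": 17.6,"dy": 25.1,"dz": -7,"turn": 0.0705,"fingers": -0.3}
  squeeze: 40

```text
clock: 1.67
position: [0.4789, -0.169, 0.1437]
ee_rot: [0.003, 0.997, -0.071, 0.007]
contact_force: [0.0, -0.4, 0.8]
width: 0.0556
```

```bash
python3 -c "
from h import *
where()"
```

```text
t 1.67 pos [ 0.4789 -0.169   0.1437] yaw -0.143 tilt [ 0.0138 -0.008 ] F [ 0.04 -0.38  0.82] M [ 0.017 -0.057 -0.031] w 0.0556
```

play_rows:
  series:
    - {"dx": 0,"dy": 0,"dz": 0,"turn": 0,"fingers": -0.3}
    - {"dx": -3.5,"dy": -4,"dz": -25,"turn": -0.018,"fingers": -0.3}
    - {"dx": -3.5,"dy": -3.5,"dz": -25,"turn": -0.018,"fingers": -0.3}
    - {"dx": 0,"dy": 0,"dz": -25,"turn": 0,"fingers": -0.3}
    - {"dx": 0,"dy": 0,"dz": -15,"turn": 0,"fingers": -0.3}
    - {"dx": 0,"dy": 0,"dz": 0,"turn": 0,"fingers": -0.3}
    - {"dx": 0,"dy": 0,"dz": 0,"turn": 0,"fingers": -0.3}

```text
clock: 2.25
position: [0.4763, -0.172, 0.0519]
ee_rot: [0.004, 0.996, -0.085, 0.01]
contact_force: [0.1, 0.3, 0.8]
width: 0.0554
```

```bash
python3 - <<'E'
from h import *
where()
b=shot('side','s3'); a=shot('top','t3')
A=cv2.resize(a['pixels'][200:290,310:410,::-1],None,fx=5,fy=5,interpolation=cv2.INTER_CUBIC)
B=cv2.resize(b['pixels'][150:220,270:345,::-1],None,fx=4,fy=4,interpolation=cv2.INTER_CUBIC)
C=np.zeros((450,800,3),np.uint8);C[:A.shape[0],:A.shape[1]]=A;C[:B.shape[0],500:500+B.shape[1]]=B
cv2.imwrite('pics/v3.png',C)
E
```

```text
t 2.25 pos [ 0.4763 -0.172   0.0519] yaw -0.1699 tilt [ 0.0197 -0.0094] F [0.12 0.25 0.82] M [ 0.001 -0.028 -0.022] w 0.0554
```

View pics/v3.png

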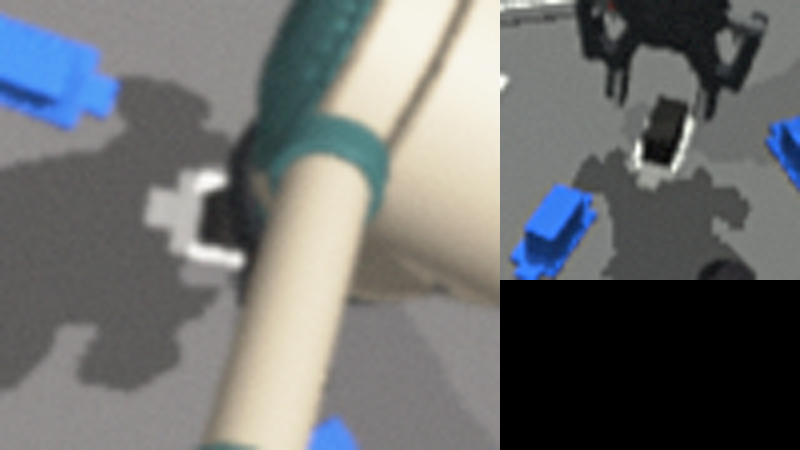

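The crop shows the fingers open on either side of the black rubber of the eared white pad, so this is the right pad. The tool has picked up a tilt of about 0.02 rad from the fast rows, so I'll see whether moving back up undoes it.

play_rows:
  series:
    - {"dx": -4,"dy": -4,"dz": 25,"turn": 0,"fingers": -0.3}
    - {"dx": 0,"dy": 0,"dz": 25,"turn": 0,"fingers": -0.3}
    - {"dx": 0,"dy": 0,"dz": 0,"turn": 0,"fingers": -0.3}
    - {"dx": 0,"dy": 0,"dz": 0,"turn": 0,"fingers": -0.3}

```text
clock: 2.68
position: [0.4743, -0.178, 0.1085]
ee_rot: [0.005, 0.996, -0.085, 0.014]
contact_force: [-0.6, 0.1, -0.1]
width: 0.0557
```

```bash
python3 -c "
from h import *
where()"
```

```text
t 2.68 pos [ 0.4743 -0.178   0.1085] yaw -0.1708 tilt [ 0.0264 -0.0133] F [-0.58  0.13 -0.09] M [-0.043  0.008  0.032] w 0.0557
```

play_rows:
  series:
    - {"dx": 0,"dy": 0,"dz": -8,"turn": 0,"fingers": -0.3}
    - {"dx": 0,"dy": 0,"dz": -8,"turn": 0,"fingers": -0.3}
    - {"dx": 0,"dy": 0,"dz": -8,"turn": 0,"fingers": -0.3}
    - {"dx": 0,"dy": 0,"dz": -8,"turn": 0,"fingers": -0.3}
    - {"dx": 0,"dy": 0,"dz": -8,"turn": 0,"fingers": -0.3}
    - {"dx": 0,"dy": 0,"dz": 0,"turn": 0,"fingers": -0.3}

```text
clock: 3.18
position: [0.4732, -0.1774, 0.0636]
ee_rot: [0.005, 0.996, -0.085, 0.013]
contact_force: [-0.7, 0.4, 0.6]
width: 0.0555
```

```bash
python3 -c "
from h import *
where()"
```

```text
t 3.18 pos [ 0.4732 -0.1774  0.0636] yaw -0.171 tilt [ 0.0257 -0.0129] F [-0.67  0.38  0.58] M [ 0.022  0.001 -0.016] w 0.0555
```

play_rows:
  series:
    - {"dx": -35,"dy": 0,"dz": 0,"turn": 0,"fingers": -0.3}
    - {"dx": 0,"dy": 0,"dz": 0,"turn": 0,"fingers": -0.3}
    - {"dx": 0,"dy": 0,"dz": 0,"turn": 0,"fingers": -0.3}

```text
clock: 3.43
position: [0.4353, -0.1761, 0.0598]
ee_rot: [0.004, 0.996, -0.085, 0.01]
contact_force: [0.3, -0.3, -0.1]
width: 0.0556
```

```bash
python3 -c "
from h import *
where()"
```

```text
t 3.43 pos [ 0.4353 -0.1761  0.0598] yaw -0.17 tilt [ 0.0192 -0.0091] F [ 0.33 -0.25 -0.11] M [-0.083  0.014 -0.017] w 0.0556
```

play_rows:
  series:
    - {"dx": 35,"dy": 0,"dz": 0,"turn": 0,"fingers": -0.3}
    - {"dx": 0,"dy": 0,"dz": 0,"turn": 0,"fingers": -0.3}
    - {"dx": 0,"dy": 0,"dz": 0,"turn": 0,"fingers": -0.3}

```text
clock: 3.68
position: [0.4671, -0.1743, 0.0576]
ee_rot: [0.002, 0.996, -0.086, 0.006]
contact_force: [-0.0, 0.7, -0.9]
width: 0.0556
```

```bash
python3 -c "
from h import *
where()"
```

```text
t 3.68 pos [ 0.4671 -0.1743  0.0576] yaw -0.1715 tilt [ 0.011  -0.0051] F [-0.02  0.7  -0.95] M [ 0.061  0.064 -0.065] w 0.0556
```

Each fast x stroke takes off about 0.007 rad of tilt, so I'll do one more pair, then recentre.

play_rows:
  series:
    - {"dx": -32,"dy": 0,"dz": 5,"turn": 0,"fingers": -0.3}
    - {"dx": 0,"dy": 0,"dz": 0,"turn": 0,"fingers": -0.3}
    - {"dx": 0,"dy": 0,"dz": 0,"turn": 0,"fingers": -0.3}
    - {"dx": 14,"dy": -1,"dz": 0,"turn": 0,"fingers": -0.3}
    - {"dx": 14,"dy": -1,"dz": 0,"turn": 0,"fingers": -0.3}
    - {"dx": 9,"dy": -1,"dz": 0,"turn": -0.008,"fingers": -0.3}
    - {"dx": 0,"dy": 0,"dz": 0,"turn": 0,"fingers": -0.3}
    - {"dx": 0,"dy": 0,"dz": 0,"turn": 0,"fingers": -0.3}

```text
clock: 4.35
position: [0.4747, -0.1775, 0.0617]
ee_rot: [0.002, 0.996, -0.089, 0.005]
contact_force: [-0.3, -0.3, -0.6]
width: 0.0556
```

```bash
python3 -c "
from h import *
where()"
```

```text
t 4.35 pos [ 0.4747 -0.1775  0.0617] yaw -0.1788 tilt [ 0.01   -0.0047] F [-0.32 -0.3  -0.58] M [0.001 0.033 0.022] w 0.0556
```

play_rows:
  series:
    - {"dx": -1,"dy": 1,"dz": -9,"turn": 0,"fingers": -0.3}
    - {"dx": -1,"dy": 0,"dz": -9,"turn": 0,"fingers": -0.3}
    - {"dx": 0,"dy": 0,"dz": -9,"turn": 0,"fingers": -0.3}
    - {"dx": 0,"dy": 0,"dz": -9,"turn": 0,"fingers": -0.3}
    - {"dx": 0,"dy": 0,"dz": -4,"turn": 0,"fingers": -0.3}
    - {"dx": 0,"dy": 0,"dz": 0,"turn": 0,"fingers": -0.3}

```text
clock: 4.85
position: [0.4696, -0.175, 0.0164]
ee_rot: [0.001, 0.996, -0.089, 0.003]
contact_force: [0.3, -0.1, 0.2]
width: 0.0557
```

```bash
python3 -c "
from h import *
where()"
```

```text
t 4.85 pos [ 0.4696 -0.175   0.0164] yaw -0.1783 tilt [ 0.0054 -0.0026] F [ 0.31 -0.13  0.21] M [ 0.005 -0.029  0.04 ] w 0.0557
```

play_rows:
  series:
    - {"dx": 1.5,"dy": -1,"dz": 2,"turn": 0,"fingers": 0}
    - {"dx": 0,"dy": 0,"dz": 0,"turn": 0,"fingers": 0.4}
    - {"dx": 0,"dy": 0,"dz": 0,"turn": 0,"fingers": 1}
    - {"dx": 0,"dy": 0,"dz": 0,"turn": 0,"fingers": 1}
    - {"dx": 0,"dy": 0,"dz": 0,"turn": 0,"fingers": 1}
    - {"dx": 0,"dy": 0,"dz": 0,"turn": 0,"fingers": 1}
    - {"dx": 0,"dy": 0,"dz": 0,"turn": 0,"fingers": 1}
    - {"dx": 0,"dy": 0,"dz": 0,"turn": 0,"fingers": 1}
  squeeze: 40

```text
clock: 5.52
position: [0.4707, -0.1761, 0.0187]
ee_rot: [0.001, 0.996, -0.089, 0.003]
contact_force: [-0.4, -0.2, -1.5]
width: 0.0235
```

```bash
python3 -c "
from h import *
where()"
```

```text
t 5.52 pos [ 0.4707 -0.1761  0.0187] yaw -0.1787 tilt [ 0.005  -0.0025] F [-0.43 -0.23 -1.51] M [ 0.023 -0.004 -0.098] w 0.0235
```

play_rows:
  series:
    - {"dx": 0,"dy": 0,"dz": 6,"turn": 0,"fingers": 1}
    - {"dx": 0,"dy": 0,"dz": 10,"turn": 0,"fingers": 1}
    - {"dx": 0,"dy": 0,"dz": 10,"turn": 0,"fingers": 1}
    - {"dx": 0,"dy": 0,"dz": 10,"turn": 0,"fingers": 1}
    - {"dx": 0,"dy": 0,"dz": 10,"turn": 0,"fingers": 1}
    - {"dx": 0,"dy": 0,"dz": 10,"turn": 0,"fingers": 1}
    - {"dx": 0,"dy": 0,"dz": 10,"turn": 0,"fingers": 1}
    - {"dx": 0,"dy": 0,"dz": 10,"turn": 0,"fingers": 1}
    - {"dx": 0,"dy": 0,"dz": 10,"turn": 0,"fingers": 1}
    - {"dx": 0,"dy": 0,"dz": 10,"turn": 0,"fingers": 1}
    - {"dx": 0,"dy": 0,"dz": 10,"turn": 0,"fingers": 1}
    - {"dx": 0,"dy": 0,"dz": 5,"turn": 0,"fingers": 1}
    - {"dx": 0,"dy": 0,"dz": 0,"turn": 0,"fingers": 1}

```text
clock: 6.6
position: [0.4682, -0.1746, 0.1386]
ee_rot: [0.001, 0.996, -0.089, 0.002]
contact_force: [-0.3, -1.3, -1.5]
width: 0.023
```

```bash
python3 -c "
from h import *
where()"
```

```text
t 6.6 pos [ 0.4682 -0.1746  0.1386] yaw -0.1783 tilt [ 0.0034 -0.0017] F [-0.34 -1.26 -1.55] M [-0.009  0.024  0.044] w 0.023
```

play_rows:
  series:
    - {"dx": 5,"dy": 17,"dz": 0,"turn": 0.009,"fingers": 1}
    - {"dx": 5,"dy": 17,"dz": 0,"turn": 0.009,"fingers": 1}
    - {"dx": 5,"dy": 17,"dz": 0,"turn": 0.009,"fingers": 1}
    - {"dx": 5,"dy": 17,"dz": 0,"turn": 0.009,"fingers": 1}
    - {"dx": 5,"dy": 17,"dz": 0,"turn": 0.009,"fingers": 1}
    - {"dx": 5,"dy": 17,"dz": 0,"turn": 0.009,"fingers": 1}
    - {"dx": 5,"dy": 17,"dz": 0,"turn": 0.009,"fingers": 1}
    - {"dx": 5,"dy": 17,"dz": 0,"turn": 0.009,"fingers": 1}
    - {"dx": 5,"dy": 17,"dz": 0,"turn": 0.009,"fingers": 1}
    - {"dx": 5,"dy": 17,"dz": 0,"turn": 0.009,"fingers": 1}
    - {"dx": 5,"dy": 17,"dz": 0,"turn": 0.009,"fingers": 1}
    - {"dx": 5,"dy": 17,"dz": 0,"turn": 0.009,"fingers": 1}
    - {"dx": 5,"dy": 17,"dz": 0,"turn": 0.009,"fingers": 1}
    - {"dx": 5,"dy": 17,"dz": 0,"turn": 0.009,"fingers": 1}
    - {"dx": 5,"dy": 17,"dz": 0,"turn": 0.009,"fingers": 1}
    - {"dx": 5,"dy": 17,"dz": 0,"turn": 0.009,"fingers": 1}
    - {"dx": 5,"dy": 17,"dz": 0,"turn": 0.009,"fingers": 1}
    - {"dx": 5,"dy": 17,"dz": 0,"turn": 0.009,"fingers": 1}
    - {"dx": 5,"dy": 17,"dz": 0,"turn": 0.009,"fingers": 1}
    - {"dx": 0,"dy": 0,"dz": 0,"turn": 0,"fingers": 1}

```text
clock: 8.27
position: [0.5585, 0.1639, 0.1286]
ee_rot: [0.001, 1.0, -0.001, -0.007]
contact_force: [-0.0, 0.2, -1.2]
width: 0.0232
```

```bash
python3 -c "
from h import *
where()"
```

```text
t 8.27 pos [0.5585 0.1639 0.1286] yaw -0.0027 tilt [-0.0141 -0.0019] F [-0.01  0.2  -1.18] M [ 0.016 -0.075 -0.033] w 0.0232
```

play_rows:
  series:
    - {"dx": 6,"dy": 5,"dz": -3,"turn": 0,"fingers": 1}
    - {"dx": 6,"dy": 5,"dz": -3,"turn": 0,"fingers": 1}
    - {"dx": 5,"dy": 5,"dz": -3,"turn": 0.002,"fingers": 1}
    - {"dx": 0,"dy": 0,"dz": 0,"turn": 0,"fingers": 1}
    - {"dx": 0,"dy": 0,"dz": 0,"turn": 0,"fingers": 1}

```text
clock: 8.68
position: [0.5757, 0.1787, 0.1163]
ee_rot: [0.002, 1.0, -0.0, -0.009]
contact_force: [-0.3, 0.2, -1.3]
width: 0.0231
```

```bash
python3 - <<'E'
from h import *
s=where(); P=s['position']
b=shot('side','s4'); a=shot('top','t4')
z=P[2]-.0187
p0=[P[0],P[1],0]
v=proj(b,[[*p0[:2],z+.01]])[0].astype(int); print(v)
A=cv2.resize(a['pixels'][135:240,150:230,::-1],None,fx=4.5,fy=4.5,interpolation=cv2.INTER_CUBIC)
B=cv2.resize(b['pixels'][225:315,200:300,::-1],None,fx=4.3,fy=4.3,interpolation=cv2.INTER_CUBIC)
C=np.zeros((480,800,3),np.uint8);C[:A.shape[0],:A.shape[1]]=A;C[:B.shape[0],365:365+B.shape[1]]=B
cv2.imwrite('pics/v4.png',C)
E
```

```text
t 8.68 pos [0.5757 0.1787 0.1163] yaw -0.0006 tilt [-0.0186 -0.0043] F [-0.35  0.17 -1.28] M [-0.018  0.018 -0.031] w 0.0231
[258 258]
```

View pics/v4.png

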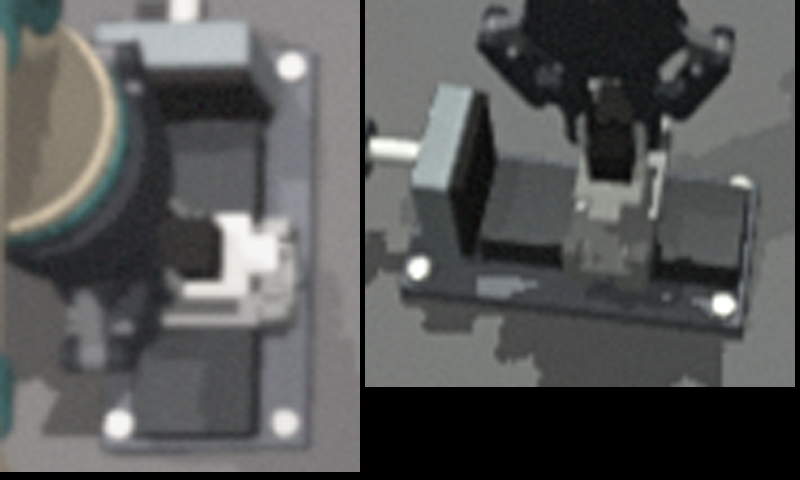

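```bash
python3 - <<'E'
from h import *
a=get_image('top')
g=cv2.cvtColor(a['pixels'],cv2.COLOR_RGB2GRAY).astype(int)
print('cols 194..216'); 
for r in range(178,206): print(r,g[r,194:218])
P=get_state()['position']; z=P[2]-.0187+.004
for pt in [(.008,-.047),(-.008,-.047),(.018,-.035),(-.018,-.035),(.008,-.035),(-.008,-.035)]:
    print(pt,proj(a,[[P[0]+pt[0],P[1]+pt[1],z]]).round(1))
E
```

```text
cols 194..216
178 [ 96  95  96  94  96  95  94  94  97  96  97  94  79  60  71 103 119 126
 137 143 142 143 142 144]
179 [ 95  95  93  97  96  96  96  95  94  96  95  92  78  59  69 104 121 125
 137 144 142 145 145 142]
180 [ 95  94  94  94  93  94  97  97  96  98  97  92  78  59  69 108 120 126
 136 140 144 144 144 142]
181 [ 92  94 100 104 107 107 111 109 111 112 111  99  77  55  74 108 122 125
 137 146 142 146 142 142]
182 [ 90  94 106 127 143 159 171 177 177 176 164 130  83  59  84 116 128 135
 143 147 146 143 145 140]
183 [ 72  73  93 132 184 217 233 237 238 237 230 177 102  78 111 149 162 166
 171 170 153 145 144 143]
184 [ 59  56  67 105 159 219 240 244 245 245 242 198 125 109 150 182 193 196
 194 189 153 137 144 141]
185 [ 56  57  56  62 108 182 237 244 245 245 243 213 162 148 170 195 208 206
 204 184 141 123 135 140]
186 [ 58  56  54  47  70 150 222 238 243 244 243 217 177 162 186 208 213 206
 196 174 133 108 119 133]
187 [ 54  57  52  41  59 128 212 231 238 243 242 229 215 207 223 232 227 198
 165 146 114  99 113 129]
188 [ 55  54  50  43  55 127 205 228 234 242 243 243 242
[... 1290 characters left out ...]
4 146 146 149 146 147 147 150 154 173 176 171 170 170 156 149 149 152
 159 160 155 129 114 111]
202 [111 109 110 110 111 110 109 111 125 157 172 172 172 169 165 167 164 168
 167 155 142 118 113 114]
203 [103 105 104 104 105 105 103 107 119 157 173 175 167 159 163 177 174 174
 169 144 120 106 112 114]
204 [122 120 124 120 119 121 122 120 135 157 170 175 165 151 160 168 169 167
 165 142 115 101 111 115]
205 [158 158 157 157 159 157 155 157 160 168 171 174 168 147 146 149 146 142
 134 118 102  99 112 118]
(0.008, -0.047) [[210.3 186.8]]
(-0.008, -0.047) [[210.2 194.8]]
(0.018, -0.035) [[204.3 181.9]]
(-0.018, -0.035) [[204. 200.]]
(0.008, -0.035) [[204.3 186.9]]
(-0.008, -0.035) [[204.1 194.9]]
```

The crop shows the pad held over the saddle. Its -y ear is at top px rows 186.4–195.3 and ends at col 211.2. So the pad is within 1 mm of the TCP in x and about 1.7 mm towards -y. I'll correct by dx -1, dy +3 and lower to just above the posts.

play_rows:
  series:
    - {"dx": 0,"dy": 1.5,"dz": -5,"turn": 0,"fingers": 1}
    - {"dx": 0,"dy": 1,"dz": -5,"turn": 0,"fingers": 1}
    - {"dx": 0,"dy": 0,"dz": -5,"turn": 0,"fingers": 1}
    - {"dx": 0,"dy": 0,"dz": -3,"turn": 0,"fingers": 1}
    - {"dx": 0,"dy": 0,"dz": 0,"turn": 0,"fingers": 1}
    - {"dx": 0,"dy": 0,"dz": 0,"turn": 0,"fingers": 1}

```text
clock: 9.33
position: [0.5746, 0.1801, 0.0973]
ee_rot: [0.002, 1.0, -0.001, -0.009]
contact_force: [0.2, 0.6, -1.6]
width: 0.0235
```

```bash
python3 -c "
from h import *
where()"
```

```text
t 9.33 pos [0.5746 0.1801 0.0973] yaw -0.0022 tilt [-0.0183 -0.0044] F [ 0.18  0.58 -1.63] M [ 0.018 -0.013 -0.003] w 0.0235
```

play_rows:
  series:
    - {"dx": 0,"dy": 1.3,"dz": -2,"turn": 0.001,"fingers": 1}
    - {"dx": 0,"dy": 0,"dz": -2,"turn": 0,"fingers": 1}
    - {"dx": 0,"dy": 0,"dz": -2,"turn": 0,"fingers": 1}
    - {"dx": 0,"dy": 0,"dz": -1.5,"turn": 0,"fingers": 1}
    - {"dx": 0,"dy": 0,"dz": -1.5,"turn": 0,"fingers": 1}
    - {"dx": 0,"dy": 0,"dz": 0,"turn": 0,"fingers": 1}

```text
clock: 9.83
position: [0.5749, 0.1816, 0.0876]
ee_rot: [0.002, 1.0, -0.0, -0.009]
contact_force: [-0.1, 0.3, -1.2]
width: 0.0233
```

```bash
python3 -c "
from h import *
where()"
```

```text
t 9.83 pos [0.5749 0.1816 0.0876] yaw -0.001 tilt [-0.0177 -0.0043] F [-0.07  0.3  -1.24] M [0.04  0.006 0.011] w 0.0233
```

Underside is about 69 mm up, below the post tops, with no contact. Continuing slowly.

play_rows:
  series:
    - {"dx": 0,"dy": 0,"dz": -1.5,"turn": 0,"fingers": 1}
    - {"dx": 0,"dy": 0,"dz": -1.5,"turn": 0,"fingers": 1}
    - {"dx": 0,"dy": 0,"dz": 0,"turn": 0,"fingers": 1}

```text
clock: 10.08
position: [0.5754, 0.1817, 0.0846]
ee_rot: [0.002, 1.0, -0.001, -0.008]
contact_force: [0.8, 0.0, -0.5]
width: 0.0234
```

```bash
python3 -c "
from h import *
where()"
```

```text
t 10.08 pos [0.5754 0.1817 0.0846] yaw -0.001 tilt [-0.0164 -0.004 ] F [ 0.78  0.01 -0.54] M [-0.03  -0.071  0.043] w 0.0234
```

play_rows:
  series:
    - {"dx": 0,"dy": 0,"dz": -1,"turn": 0,"fingers": 1}
    - {"dx": 0,"dy": 0,"dz": -1,"turn": 0,"fingers": 1}
    - {"dx": 0,"dy": 0,"dz": 0,"turn": 0,"fingers": 1}

```text
clock: 10.33
position: [0.5759, 0.1818, 0.0828]
ee_rot: [0.002, 1.0, -0.001, -0.008]
contact_force: [-0.2, 0.5, -2.0]
width: 0.0234
```

```bash
python3 -c "
from h import *
where()"
```

```text
t 10.33 pos [0.5759 0.1818 0.0828] yaw -0.0014 tilt [-0.0154 -0.0038] F [-0.2   0.49 -2.05] M [ 0.     0.014 -0.071] w 0.0234
```

play_rows:
  series:
    - {"dx": -0.5,"dy": 0,"dz": -1,"turn": 0,"fingers": 1}
    - {"dx": 0,"dy": 0,"dz": -1,"turn": 0,"fingers": 1}
    - {"dx": 0,"dy": 0,"dz": 0,"turn": 0,"fingers": 1}

```text
clock: 10.58
position: [0.5758, 0.1818, 0.0817]
ee_rot: [0.002, 1.0, -0.001, -0.007]
contact_force: [0.4, 0.8, -0.7]
width: 0.0234
```

```bash
python3 -c "
from h import *
where()"
```

```text
t 10.58 pos [0.5758 0.1818 0.0817] yaw -0.0016 tilt [-0.0139 -0.0035] F [ 0.39  0.84 -0.68] M [ 0.036 -0.052 -0.036] w 0.0234
```

play_rows:
  series:
    - {"dx": 0,"dy": 0,"dz": -1,"turn": 0,"fingers": 1}
    - {"dx": 0,"dy": 0,"dz": 0,"turn": 0,"fingers": 1}

```text
clock: 10.75
position: [0.5759, 0.1819, 0.0812]
ee_rot: [0.002, 1.0, -0.001, -0.007]
contact_force: [-0.0, 0.1, -1.3]
width: 0.0233
```

```bash
python3 -c "
from h import *
where()"
```

```text
t 10.75 pos [0.5759 0.1819 0.0812] yaw -0.0014 tilt [-0.0133 -0.0034] F [-0.05  0.08 -1.26] M [ 0.01   0.017 -0.008] w 0.0233
```

play_rows:
  series:
    - {"dx": 0,"dy": 0,"dz": -2,"turn": 0,"fingers": 1}
    - {"dx": 0,"dy": 0,"dz": -2,"turn": 0,"fingers": 1}

```text
clock: 10.92
position: [0.5765, 0.182, 0.0784]
ee_rot: [0.002, 1.0, -0.001, -0.006]
contact_force: [-1.0, 0.9, 5.1]
width: 0.0231
```

```bash
python3 -c "
from h import *
where()"
```

```text
t 10.92 pos [0.5765 0.182  0.0784] yaw -0.0013 tilt [-0.0115 -0.0031] F [-1.04  0.88  5.1 ] M [-0.222  0.287  0.025] w 0.0231
```

play_rows:
  series:
    - {"dx": 0,"dy": 0,"dz": -2,"turn": 0,"fingers": 1}
    - {"dx": 0,"dy": 0,"dz": -1.5,"turn": 0,"fingers": 1}

```text
clock: 11.08
position: [0.5761, 0.1821, 0.0751]
ee_rot: [0.002, 1.0, -0.001, -0.006]
contact_force: [-0.4, -1.1, 3.3]
width: 0.0231
```

```bash
python3 -c "
from h import *
where()"
```

```text
t 11.08 pos [0.5761 0.1821 0.0751] yaw -0.0012 tilt [-0.0119 -0.003 ] F [-0.42 -1.08  3.34] M [ 0.009  0.107 -0.029] w 0.0231
```

play_rows:
  series:
    - {"dx": 0,"dy": 0,"dz": -1.5,"turn": 0,"fingers": 1}
    - {"dx": 0,"dy": 0,"dz": -1.5,"turn": 0,"fingers": 1}

```text
clock: 11.25
position: [0.5761, 0.182, 0.0738]
ee_rot: [0.002, 1.0, -0.001, -0.006]
contact_force: [-6.1, -0.9, 20.3]
width: 0.0235
```

```bash
python3 -c "
from h import *
where()"
```

```text
t 11.25 pos [0.5761 0.182  0.0738] yaw -0.0011 tilt [-0.0114 -0.0031] F [-6.09 -0.93 20.33] M [-0.12   0.651  0.007] w 0.0235
```

It stopped stiffly at 20 N with the underside at floor height. I'll relax, open, lift clear and check.

play_rows:
  series:
    - {"dx": 0,"dy": 0,"dz": 0,"turn": 0,"fingers": 1}
    - {"dx": 0,"dy": 0,"dz": 0,"turn": 0,"fingers": 1}
    - {"dx": 0,"dy": 0,"dz": 0,"turn": 0,"fingers": 0.2}
    - {"dx": 0,"dy": 0,"dz": 0,"turn": 0,"fingers": -0.3}
    - {"dx": 0,"dy": 0,"dz": 0,"turn": 0,"fingers": -0.3}
    - {"dx": 0,"dy": 0,"dz": 0,"turn": 0,"fingers": -0.3}
    - {"dx": 0,"dy": 0,"dz": 0,"turn": 0,"fingers": -0.3}

```text
clock: 11.83
position: [0.5758, 0.1819, 0.0717]
ee_rot: [0.002, 1.0, -0.0, -0.006]
contact_force: [-0.2, 0.1, -0.1]
width: 0.0552
```

```bash
python3 -c "
from h import *
where()"
```

```text
t 11.83 pos [0.5758 0.1819 0.0717] yaw -0.0009 tilt [-0.0128 -0.0034] F [-0.16  0.06 -0.13] M [ 0.021 -0.034  0.013] w 0.0552
```

Now I'll raise it, then move back towards -y so the cameras can see.

play_rows:
  series:
    - {"dx": 0,"dy": 0,"dz": 8,"turn": 0,"fingers": -0.3}
    - {"dx": 0,"dy": 0,"dz": 10,"turn": 0,"fingers": -0.3}
    - {"dx": 0,"dy": 0,"dz": 12,"turn": 0,"fingers": -0.3}
    - {"dx": 0,"dy": 0,"dz": 15,"turn": 0,"fingers": -0.3}
    - {"dx": 0,"dy": 0,"dz": 15,"turn": 0,"fingers": -0.3}
    - {"dx": 0,"dy": 0,"dz": 15,"turn": 0,"fingers": -0.3}
    - {"dx": -10,"dy": -18,"dz": 10,"turn": 0,"fingers": -0.3}
    - {"dx": -10,"dy": -18,"dz": 5,"turn": 0,"fingers": -0.3}
    - {"dx": -10,"dy": -18,"dz": 0,"turn": 0,"fingers": -0.3}
    - {"dx": -10,"dy": -18,"dz": 0,"turn": 0,"fingers": -0.3}
    - {"dx": -10,"dy": -18,"dz": 0,"turn": 0,"fingers": -0.3}
    - {"dx": -10,"dy": -18,"dz": 0,"turn": 0,"fingers": -0.3}
    - {"dx": -10,"dy": -18,"dz": 0,"turn": 0,"fingers": -0.3}
    - {"dx": -10,"dy": -18,"dz": 0,"turn": 0,"fingers": -0.3}
    - {"dx": -10,"dy": -18,"dz": 0,"turn": 0,"fingers": -0.3}
    - {"dx": -10,"dy": -18,"dz": 0,"turn": 0,"fingers": -0.3}
    - {"dx": 0,"dy": -10,"dz": 0,"turn": 0,"fingers": -0.3}
    - {"dx": 0,"dy": 0,"dz": 0,"turn": 0,"fingers": -0.3}

```text
clock: 13.33
position: [0.4758, -0.014, 0.1848]
ee_rot: [0.002, 1.0, 0.002, 0.006]
contact_force: [0.9, 0.4, 0.0]
width: 0.0554
```

```bash
python3 - <<'E'
from h import *
where()
b=shot('side','s5'); a=shot('top','t5')
p0=[.5755,.180,0]
def edges(im,zs):
    return {z:proj(im,T(p0,[(sx,sy,z) for sx,sy in [(0,-.047),(0,.047)]])).round(1).tolist() for z in zs}
for nm,im,h in (('top',a,20),('side',b,26)):
    R=[]
    for z in (.056,.058,.060,.062,.064):
        uv=proj(im,T(p0,box(-.02,.02,-.049,.049,z,z+.03))); roi=(*np.floor(uv.min(0)-3).astype(int),*np.ceil(uv.max(0)+3).astype(int))
        p,r=fit([im],[roi],p0,padparts(z),(.004,.004,.04)); R.append((z,p.round(4).tolist(),r[0][0]))
    for x in R: print(nm,x)
A=cv2.resize(a['pixels'][175:220,160:225,::-1],None,fx=7.5,fy=7.5,interpolation=cv2.INTER_CUBIC)
B=cv2.resize(b['pixels'][240:300,230:285,::-1],None,fx=5.6,fy=5.6,interpolation=cv2.INTER_CUBIC)
C=np.zeros((400,800,3),np.uint8);C[:A.shape[0],:A.shape[1]]=A;C[:B.shape[0],490:490+B.shape[1]]=B
cv2.imwrite('pics/v5.png',C)
E
```

```text
t 13.33 pos [ 0.4758 -0.014   0.1848] yaw 0.0031 tilt [ 0.0124 -0.0034] F [0.92 0.37 0.01] M [ 0.018 -0.027 -0.058] w 0.0554
top (0.056, [0.5739, 0.1769, -0.0645], np.float64(45.3))
top (0.058, [0.5736, 0.1762, -0.067], np.float64(44.9))
top (0.06, [0.5733, 0.1758, -0.0703], np.float64(43.8))
top (0.062, [0.5728, 0.1751, -0.0663], np.float64(44.0))
top (0.064, [0.5724, 0.1745, -0.0711], np.float64(43.6))
side (0.056, [0.5777, 0.1792, 0.0099], np.float64(37.0))
side (0.058, [0.5774, 0.1806, 0.0143], np.float64(36.7))
side (0.06, [0.5771, 0.1821, 0.0259], np.float64(36.3))
side (0.062, [0.5769, 0.1833, 0.0289], np.float64(36.3))
side (0.064, [0.5766, 0.1848, 0.0269], np.float64(35.8))
```

View pics/v5.png

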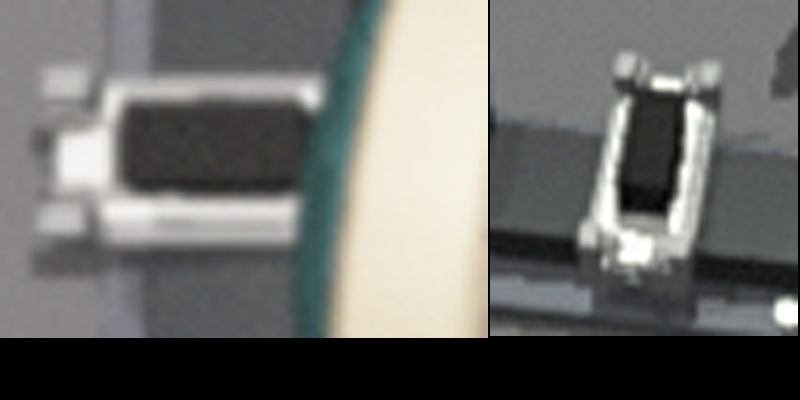

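The crop shows both ears between the post stubs and the plate inside the saddle, but the arm hides one end in the top view. I'll check the height of each end by touching the rubber's top with shut fingers. A seated pad should give contact at TCP z of about 0.097.

play_rows:
  series:
    - {"dx": 7.7,"dy": 16.3,"dz": 0,"turn": 0,"fingers": 1}
    - {"dx": 7.7,"dy": 16.3,"dz": 0,"turn": 0,"fingers": 1}
    - {"dx": 7.7,"dy": 16.3,"dz": 0,"turn": 0,"fingers": 1}
    - {"dx": 7.7,"dy": 16.3,"dz": 0,"turn": 0,"fingers": 1}
    - {"dx": 7.7,"dy": 16.3,"dz": 0,"turn": 0,"fingers": 1}
    - {"dx": 7.7,"dy": 16.3,"dz": 0,"turn": 0,"fingers": 1}
    - {"dx": 7.7,"dy": 16.3,"dz": 0,"turn": 0,"fingers": 1}
    - {"dx": 7.7,"dy": 16.3,"dz": 0,"turn": 0,"fingers": 1}
    - {"dx": 7.7,"dy": 16.3,"dz": 0,"turn": 0,"fingers": 1}
    - {"dx": 7.7,"dy": 16.3,"dz": -10,"turn": 0,"fingers": 1}
    - {"dx": 7.7,"dy": 16.3,"dz": -10,"turn": 0,"fingers": 1}
    - {"dx": 7.7,"dy": 16.3,"dz": -10,"turn": 0,"fingers": 1}
    - {"dx": 7.7,"dy": 16.3,"dz": -10,"turn": 0,"fingers": 1}
    - {"dx": 0,"dy": 0,"dz": -10,"turn": 0,"fingers": 1}
    - {"dx": 0,"dy": 0,"dz": -10,"turn": 0,"fingers": 1}
    - {"dx": 0,"dy": 0,"dz": 0,"turn": 0,"fingers": 1}
  squeeze: 20

```text
clock: 14.77
position: [0.5869, 0.2333, 0.1214]
ee_rot: [-0.005, 1.0, 0.01, 0.009]
contact_force: [-1.2, 0.3, -0.6]
width: -0.0001
```

```bash
python3 -c "
from h import *
where()"
```

```text
t 14.77 pos [0.5869 0.2333 0.1214] yaw 0.0196 tilt [0.0176 0.01  ] F [-1.18  0.31 -0.57] M [-0.036 -0.011 -0.009] w -0.0001
```

Overshot, so I'll move to y 0.198 and go down to just above.

play_rows:
  series:
    - {"dx": -3,"dy": -9,"dz": 0,"turn": 0,"fingers": 1}
    - {"dx": -3,"dy": -9,"dz": 0,"turn": 0,"fingers": 1}
    - {"dx": -3,"dy": -9,"dz": 0,"turn": 0,"fingers": 1}
    - {"dx": -2,"dy": -7,"dz": 0,"turn": 0,"fingers": 1}
    - {"dx": 0,"dy": 0,"dz": 0,"turn": 0,"fingers": 1}
    - {"dx": 0,"dy": 0,"dz": -6,"turn": 0,"fingers": 1}
    - {"dx": 0,"dy": 0,"dz": -6,"turn": 0,"fingers": 1}
    - {"dx": 0,"dy": 0,"dz": -5,"turn": 0,"fingers": 1}
    - {"dx": 0,"dy": 0,"dz": 0,"turn": 0,"fingers": 1}

```text
clock: 15.52
position: [0.574, 0.1916, 0.1058]
ee_rot: [-0.005, 1.0, 0.007, 0.01]
contact_force: [-0.0, -0.5, 0.4]
width: 0.0
```

```bash
python3 -c "
from h import *
where()"
```

```text
t 15.52 pos [0.574  0.1916 0.1058] yaw 0.0147 tilt [0.0205 0.0094] F [-0.02 -0.54  0.39] M [-0.017 -0.007 -0.069] w 0.0
```

play_rows:
  series:
    - {"dx": 1,"dy": 5,"dz": -2,"turn": 0,"fingers": 1}
    - {"dx": 0,"dy": 2,"dz": -2,"turn": 0,"fingers": 1}
    - {"dx": 0,"dy": 0,"dz": -2,"turn": 0,"fingers": 1}
    - {"dx": 0,"dy": 0,"dz": -1.5,"turn": 0,"fingers": 1}

```text
clock: 15.85
position: [0.5754, 0.2004, 0.097]
ee_rot: [-0.005, 1.0, 0.008, 0.01]
contact_force: [-1.6, -2.5, 12.5]
width: 0.0003
```

```bash
python3 -c "
from h import *
where()"
```

```text
t 15.85 pos [0.5754 0.2004 0.097 ] yaw 0.0158 tilt [0.02   0.0097] F [-1.6  -2.49 12.54] M [-0.417  0.259 -0.044] w 0.0003
```

play_rows:
  series:
    - {"dx": 0,"dy": 0,"dz": -1.5,"turn": 0,"fingers": 1}
    - {"dx": 0,"dy": 0,"dz": -1,"turn": 0,"fingers": 1}

```text
clock: 16.02
position: [0.5755, 0.2003, 0.0971]
ee_rot: [-0.004, 1.0, 0.009, 0.01]
contact_force: [-2.0, -1.3, 5.4]
width: -0.0
```

```bash
python3 -c "
from h import *
where()"
```

```text
t 16.02 pos [0.5755 0.2003 0.0971] yaw 0.0175 tilt [0.0208 0.0082] F [-1.96 -1.27  5.41] M [-0.228  0.303 -0.025] w -0.0
```

+y end: stiff contact at 0.0970, exactly where a seated pad would be. Now the -y end.

play_rows:
  series:
    - {"dx": 0,"dy": 0,"dz": 4,"turn": 0,"fingers": 1}
    - {"dx": 0,"dy": -6,"dz": 5,"turn": 0,"fingers": 1}
    - {"dx": 0,"dy": -9,"dz": 0,"turn": 0,"fingers": 1}
    - {"dx": 0,"dy": -9,"dz": 0,"turn": 0,"fingers": 1}
    - {"dx": 0,"dy": -9,"dz": 0,"turn": 0,"fingers": 1}
    - {"dx": 0,"dy": 0,"dz": 0,"turn": 0,"fingers": 1}
    - {"dx": 0,"dy": 0,"dz": 0,"turn": 0,"fingers": 1}

```text
clock: 16.6
position: [0.5757, 0.1638, 0.1071]
ee_rot: [-0.004, 1.0, 0.009, 0.011]
contact_force: [-0.5, -0.0, 0.1]
width: 0.0001
```

```bash
python3 -c "
from h import *
where()"
```

```text
t 16.6 pos [0.5757 0.1638 0.1071] yaw 0.0183 tilt [0.0219 0.0078] F [-0.48 -0.    0.05] M [ 0.017  0.012 -0.   ] w 0.0001
```

play_rows:
  series:
    - {"dx": 0,"dy": -2,"dz": -2,"turn": 0,"fingers": 1}
    - {"dx": 0,"dy": 0,"dz": -2,"turn": 0,"fingers": 1}
    - {"dx": 0,"dy": 0,"dz": -2,"turn": 0,"fingers": 1}
    - {"dx": 0,"dy": 0,"dz": -1.5,"turn": 0,"fingers": 1}

```text
clock: 16.93
position: [0.5757, 0.161, 0.0986]
ee_rot: [-0.004, 1.0, 0.008, 0.011]
contact_force: [0.6, 0.4, -1.6]
width: 0.0001
```

```bash
python3 -c "
from h import *
where()"
```

```text
t 16.93 pos [0.5757 0.161  0.0986] yaw 0.0168 tilt [0.0215 0.0082] F [ 0.56  0.35 -1.56] M [ 0.01  -0.001 -0.003] w 0.0001
```

play_rows:
  series:
    - {"dx": 0,"dy": 0,"dz": -1.5,"turn": 0,"fingers": 1}
    - {"dx": 0,"dy": 0,"dz": -1.5,"turn": 0,"fingers": 1}

```text
clock: 17.1
position: [0.5757, 0.1612, 0.0969]
ee_rot: [-0.004, 1.0, 0.009, 0.011]
contact_force: [-5.3, -2.7, 20.6]
width: 0.0
```

```bash
python3 -c "
from h import *
where()"
```

```text
t 17.1 pos [0.5757 0.1612 0.0969] yaw 0.0177 tilt [0.0216 0.0078] F [-5.32 -2.72 20.56] M [-0.341  0.886  0.04 ] w 0.0
```

Both ends stop at 0.0970, so the pad is flat and seated. Lifting clear and handing in.

play_rows:
  series:
    - {"dx": 0,"dy": 0,"dz": 5,"turn": 0,"fingers": 1}
    - {"dx": 0,"dy": 0,"dz": 10,"turn": 0,"fingers": 1}
    - {"dx": 0,"dy": 0,"dz": 15,"turn": 0,"fingers": 1}
    - {"dx": 0,"dy": 0,"dz": 15,"turn": 0,"fingers": 1}
    - {"dx": 0,"dy": 0,"dz": 10,"turn": 0,"fingers": 1}
    - {"dx": 0,"dy": 0,"dz": 0,"turn": 0,"fingers": 1}
    - {"dx": 0,"dy": 0,"dz": 0,"turn": 0,"fingers": 1}

```text
clock: 17.68
position: [0.5755, 0.1627, 0.1559]
ee_rot: [-0.004, 1.0, 0.01, 0.011]
contact_force: [-0.1, -0.4, -0.3]
width: 0.0003
```

```bash
python3 -c "
from h import *
where(); print(sign_off())"
```

```text
t 17.68 pos [0.5755 0.1627 0.1559] yaw 0.0198 tilt [0.022  0.0083] F [-0.15 -0.38 -0.28] M [-0.033  0.001 -0.021] w 0.0003
the job is handed in; nothing more can be done
None
```

The eared pad is in the saddle with both ears in the slots. I let it go, lifted the arm clear and handed the job in at 17.7 s.

- **Insertion:** I lowered it in small steps. The clips gave about 5 N, and it stopped firmly with a wrist force of 20 N in z.
- **Seating:** I touched the top of the rubber near each end with the fingers shut. Contact came at TCP z 0.0970 (+y end) and 0.0969 (-y end), where a seated pad gives 0.097. Those touches read at most about 21 N.
- **Picture after release:** both ears show between the posts in the side view. The arm hid the -y end in the top view.
- **Checks that disagreed:**
  - My image fits of the seated pad were poor. The top fit was spoiled by the arm in view, and the side fit could not tell the height, so I relied on the touches.
  - The top and side cameras differed by about 3 mm in the saddle's x.
- **Tool tilt:** fast moves left the tool tilted by up to 0.03 rad, 0.012 rad when I let go of the pad.
- **Bystanders:** I kept clear of them, but did not check their positions in a final picture.

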